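# Sound a dowel hole and fit the dowel that suits it

### The arm

A 6-joint arm with a two-finger parallel gripper is mounted at the origin on the work surface. World frame = base frame: x ahead of the robot, y to its left, z up, the work surface at z = 0. Lengths are in m, angles in degrees, forces in N, time in s.
With the tool pointing down it reaches from about 0.375 to 0.925 m from the base axis. Payload 5.7 kg.
Tool frame: the origin (TCP) lies midway between the tips of the shut fingers; the grasp point (between the pads) lies env.grip_point_offset behind it (env.grip_point_offset is the distance from the TCP to the grasp point, in m); z points along the fingers, x is the direction in which the jaws open and shut, and the axes are right-handed (so a half turn about z gives the same grasp; the last joint's range is limited). The gripper opens to 88 mm and grips with 3 to 60 N. Pads are 20 mm wide; open, the fingers measure 115 mm over their backs; the gripper's body (75 mm by 178 mm) begins 61 mm behind the grasp point.
Start: joints at [60.613, 20.558, 86.54, -0, 72.909, -6.595], TCP at [0.232, 0.553, 0.223] pointing down, gripper open.
Joint ranges: [-170.27, 170.27], [-57.76, 135], [12.27, 136.19], [-55.21, 235.2], [11.17, 155.16], [-170.74, 170.74]. Speed limits (degrees/s): [136.94, 136.94, 180, 180, 180, 180].

### API

Orientations are given as [roll, pitch, yaw] about the fixed x, y, z axes, in that order (R = Rz(yaw) Ry(pitch) Rx(roll)).
In Python, from bench import env, viewer gives the robot as it stands. The module is installed in compiled form; this text tells all that it offers.
- The arm moves only by the shell command python3 -m inch 'ROWS' [FORCE]. ROWS is JSON, a list that holds one entry, the list of rows, each a list of 7 numbers: the shift along the world's x, y, z in mm, then the turn, a rotation vector about the world's x, y, z in rad, then the closure, from 0 (fully open) to 1 (shut). In form: [[[x, y, z, rx, ry, rz, grip], ...]]. A call has exactly 10 rows; each row shifts and turns the commanded pose from where the row before left it; what a row does not reach is not made up. A row lasts 1/10 s, in which the tool goes at most 50 mm and 8.59 degrees, less where a joint would pass 70% of its speed; a pose out of reach is approached as far as the arm can. A call with a gripper value outside its range is refused whole. The fingers move at their own pace and stop on an object; FORCE is the grip in N (left out, the last holds). Time passes only in rows, so rows that do not move let the fingers close, or fill a call up. It gives the time, the measured TCP pose, the force and the opening at its end, in the units of the state.
- env.observe(): the state, without advancing time (a new reading comes with each control period).
- viewer.snapshot(name): name is "scene" or "top"; returns the picture (400x640x3 uint8, red, green, blue); there is no depth.
- viewer.camera_info(name): a dict with "fx", "fy", "cx", "cy" (pixels), "R" (3x3) and "t" (3): a world point X has camera coordinates R X + t. Camera axes: x right, y down, z forward; pixel columns grow to the right and rows downward; lengths in m; the calibration is good to about 2 mm. A picture is of the moment at which its call begins. camera_info takes no time and is no camera call.
- env.finish_job(): hands the job in, once; it reports no verdict.
The state is a dict: "time_s": time; "joint_positions": joint angles; "dq": joint speeds; "joint_torque": joint torques, N m; "tool_pos": TCP position; "ee_rot": TCP orientation; "ft_force": force on the tool from outside, world axes, zero at the start; "torque": the same for the moment, N m; "gripper_width": opening from 0.0 (shut) to 1.0 (fully open).
Only numpy, scipy, OpenCV 4.12 (cv2) and the standard library are available. Lean on these libraries where they do the work, as an engineer would, in place of code of your own. Each camera call takes 0.05 s, during which the arm holds its last target.

### The job

The dowel hole in the bench leg was bored by hand and its depth is not known: rest the depth rod from the tool rack gently on its bottom to sound it, and hang the rod back in its place. Then take from the block one dowel that will stand between 20 and 40 mm proud of the leg once its foot is on the bottom of the hole, and press it fully home without forcing it. Leave the other two dowels, the chisel, the plane and the glue where they are.

Things in the scene. Friction and masses are not known exactly. Their poses are not given: they have to be found in the camera images.
- leg: Square beech bench leg lying on the bench, 450 mm long (its x axis, pointing away from the robot), 90 mm wide (y), 80 mm high, pinned at its far end by a black steel holdfast, so it does not move. Origin: centre of its underside. The dowel hole is in its upper face, on the middle line, 110 mm from the origin towards the robot.
- bore (a point): Centre of the mouth of the dowel hole, level with the leg's upper face; z points up. Vertical blind hole 21 mm wide, 2 mm chamfer, flat hard bottom 20 to 60 mm down, different every time. From 7 mm down the wood squeezes a dowel: it does not fall in, but slides down under a steady push of 3 to 15 N. Push with less than 25 N on the rod, 35 N on the dowel.
- rod: Depth rod standing in the tool rack: a straight round wooden handle 24 mm thick with a flat top, on a brass collar 25 mm wide and 6 mm high, and below it a steel rod 8 mm thick and 75 mm long. Origin: on the axis at the underside of the collar; z points up along the handle, whose top is 85 mm above the origin. About 0.11 kg.
- rod_tip (a point): Lower end of the depth rod, on its axis, 75 mm below the collar's underside.
- rod_grip (a point): Point on the axis of the rod's handle, 55 mm above the collar's underside and 30 mm below the top: a good place to hold it.
- rod_rest (a point): The rod's place in the tool rack: centre of the 14 mm round hole in the rack's board, on the board's upper face (90 mm above the bench; the board is 18 mm thick and open below). The rod hangs in it by its collar, with the origin of the rod at this point.
- rack: Dark wooden bench-top tool rack, 170 mm long (x), 70 mm wide (y), 90 mm high: a bored board on two cheeks. Origin: centre of its underside. The depth rod hangs 45 mm from the middle towards the robot, the chisel 45 mm from the middle away from it. It does not move. Rack and dowel block change sides from start to start.
- stand: Dark wooden block 190 mm long (x), 70 mm wide (y), 40 mm high, with three holes 23 mm wide and 28 mm deep in a row along x, 60 mm apart, in which the three dowels stand loosely in any order. Origin: centre of its underside. It does not move.
- chisel: Chisel hanging in the tool rack beside the rod: bulging wooden handle up to 30 mm thick, top 85 mm above the board. To be left alone. Origin: on its axis at the underside of its ferrule.
- glue: White glue bottle, 52 mm thick, 110 mm tall, standing on the bench beside the leg. To be left alone. Origin: centre of its underside.
- plane: Small steel hand plane, 110 x 45 mm, 56 mm high, standing on the bench beside the leg. To be left alone. Origin: centre of its sole.
- dowel55: Loose round beech dowel, 20 mm thick, 55 mm long, foot chamfered 3 mm (16 mm wide at the end), standing in a hole of the block with its foot 12 mm above the bench. Origin: centre of its foot; z along it to the top.
- dowel55_top (a point): Centre of the top face of the 55 mm dowel.
- dowel70: Loose round beech dowel, 20 mm thick, 70 mm long, foot chamfered 3 mm (16 mm wide at the end), standing in a hole of the block with its foot 12 mm above the bench. Origin: centre of its foot; z along it to the top.
- dowel70_top (a point): Centre of the top face of the 70 mm dowel.
- dowel85: Loose round beech dowel, 20 mm thick, 85 mm long, foot chamfered 3 mm (16 mm wide at the end), standing in a hole of the block with its foot 12 mm above the bench. Origin: centre of its foot; z along it to the top.
- dowel85_top (a point): Centre of the top face of the 85 mm dowel.
Not all that is in view belongs to the job. What is shaped like the rod but orange is not meant.

How it is judged (in metres and radians):
On the way, in this order (a step that is already met when the one before it is completed fails the run):
1. the depth rod stands on the bottom of the dowel hole, in light contact (horizontal distance between rod_tip and bore below 0.009 m and z of rod_tip in the frame of bore_bottom below 0.002 m and angle between rod's own z axis and vertical below 0.15 rad and contact force between rod and leg above 0.5 N), for 0.1 s.
2. a dowel of the right length is fully home in the hole (((horizontal distance between dowel55 and bore below 0.003 m and angle between dowel55's own z axis and vertical below 0.06 rad and z of dowel55 in the frame of bore_bottom below 0.002 m and z of dowel55_top in the frame of bore between 0.02 and 0.04 m) or (horizontal distance between dowel70 and bore below 0.003 m and angle between dowel70's own z axis and vertical below 0.06 rad and z of dowel70 in the frame of bore_bottom below 0.002 m and z of dowel70_top in the frame of bore between 0.02 and 0.04 m) or (horizontal distance between dowel85 and bore below 0.003 m and angle between dowel85's own z axis and vertical below 0.06 rad and z of dowel85 in the frame of bore_bottom below 0.002 m and z of dowel85_top in the frame of bore between 0.02 and 0.04 m))), for 0.1 s.
At the end, for the whole second after the job is handed in: One dowel upright (0.06 rad) in the hole, foot within 2 mm of the bottom, top 20 to 40 mm above the leg; the other two still in the block (moved under 12 mm); the rod hanging in its rack hole, collar on the board (6 mm sideways, 3 mm in height, tilt 0.1 rad); all at rest (horizontal distance between rod and rod_rest below 0.006 m and z of rod in the frame of rod_rest below 0.003 m and angle between rod's own z axis and vertical below 0.1 rad and linear speed of rod below 0.02 m/s and (((horizontal distance between dowel55 and bore below 0.003 m and angle between dowel55's own z axis and vertical below 0.06 rad and z of dowel55 in the frame of bore_bottom below 0.002 m and z of dowel55_top in the frame of bore between 0.02 and 0.04 m) and linear speed of dowel55 below 0.01 m/s and distance of each of dowel70, dowel85 from where it was at the start of the episode below 0.012 m) or ((horizontal distance between dowel70 and bore below 0.003 m and angle between dowel70's own z axis and vertical below 0.06 rad and z of dowel70 in the frame of bore_bottom below 0.002 m and z of dowel70_top in the frame of bore between 0.02 and 0.04 m) and linear speed of dowel70 below 0.01 m/s and distance of each of dowel55, dowel85 from where it was at the start of the episode below 0.012 m) or ((horizontal distance between dowel85 and bore below 0.003 m and angle between dowel85's own z axis and vertical below 0.06 rad and z of dowel85 in the frame of bore_bottom below 0.002 m and z of dowel85_top in the frame of bore between 0.02 and 0.04 m) and linear speed of dowel85 below 0.01 m/s and distance of each of dowel55, dowel70 from where it was at the start of the episode below 0.012 m))); the robot touches nothing.
It fails at once if the rod is pressed on the leg with more than 25 N (contact force between rod and leg above 25 N).
It fails at once if a dowel is pressed into or against the leg with more than 55 N, the squeeze of the hole (about 16 N) included (contact force between any of dowel55, dowel70, dowel85 and leg above 55 N).
It fails at once if more than one dowel is taken from its hole in the block (distance of each of dowel55, dowel70 from where it was at the start of the episode above 0.02 m or distance of each of dowel55, dowel85 from where it was at the start of the episode above 0.02 m or distance of each of dowel70, dowel85 from where it was at the start of the episode above 0.02 m).
It fails at once if the chisel, glue bottle or plane is moved by more than 25 mm (distance of any of chisel, glue, plane from where it was at the start of the episode above 0.025 m).
It also fails if it takes over 72 s, if anything falls off the work surface, if the arm or the gripper's body presses on something with over 40 N, if the wrist force passes 120 N, or if a joint passes its speed limit or range.

## Working session

There is one attempt and no reset: what is moved stays moved. The work goes in short steps, Python scripts to look and compute and a shell command to move; the robot and the scene stay as the last step left them, time stands still between calls to the robot, and variables do not carry over. Pictures are saved under pics/ and viewed, and the job is handed in when it is done.

```bash
mkdir -p pics; cat > h.py <<'E'
import numpy as np, cv2
from bench import env, viewer
def snap(n,f):
    im=np.array(viewer.snapshot(n)); cv2.imwrite('pics/'+f,im[:,:,::-1]); return im
def ray(n,u,v,z):
    c=viewer.camera_info(n); R=np.array(c['R']);t=np.array(c['t'])
    d=R.T@np.array([(u-c['cx'])/c['fx'],(v-c['cy'])/c['fy'],1]); o=-R.T@t
    return o+d*(z-o[2])/d[2]
def proj(n,X):
    c=viewer.camera_info(n); p=np.array(c['R'])@np.array(X)+np.array(c['t'])
    return c['cx']+c['fx']*p[0]/p[2], c['cy']+c['fy']*p[1]/p[2]
E
python3 - <<'E'
from h import *
print(env.observe(), env.grip_point_offset)
snap('top','top0.png'); snap('scene','scene0.png')
for n in('top','scene'): print(viewer.camera_info(n))
E
```

```text
{'time_s': 0.0, 'joint_positions': array([ 6.06144286e+01,  2.05971063e+01,  8.65985209e+01, -2.35186163e-04,
        7.29100716e+01, -6.59394435e+00]), 'dq': array([ 0.0449513 ,  0.02662815,  0.08894592,  0.03954529, -0.07373046,
       -0.08354773]), 'joint_torque': array([-1.56549460e-03, -5.15366077e+01, -2.70725763e+01,  6.73139468e-02,
        3.49454291e-02, -1.66195050e-04]), 'tool_pos': array([0.23208343, 0.55253746, 0.22182133]), 'ee_rot': array([-1.79988086e+02,  1.05025424e-01,  6.72084532e+01]), 'ft_force': array([ 0.18916561, -0.51938283, -0.58370929]), 'torque': array([ 0.05396899, -0.03734007, -0.00189121]), 'gripper_width': 0.99953244501555} 0.0187
{'fx': 397.2498316163379, 'fy': 397.2498316163379, 'cx': 313.122648495889, 'cy': 197.6329599661571, 'R': array([[ 1.82205577e-04, -9.99989703e-01,  4.53436861e-03],
       [-9.82646646e-01, -1.02010966e-03, -1.85484580e-01],
       [ 1.85487295e-01, -4.42188578e-03, -9.82636713e-01]]), 't': array([-0.01820321,  0.57363563,  1.00369552])}
{'fx': 361.19586642102274, 'fy': 361.19586642102274, 'cx': 317.8812343599895, 'cy': 201.18925679218594, 'R': array([[ 0.18083094,  0.98335134, -0.01789748],
       [ 0.56592208, -0.11891747, -0.8158375 ],
       [-0.80438322,  0.13740009, -0.5780042 ]]), 't': array([-0.06074025, -0.23925975,  1.33790604])}
```

View pics/top0.png

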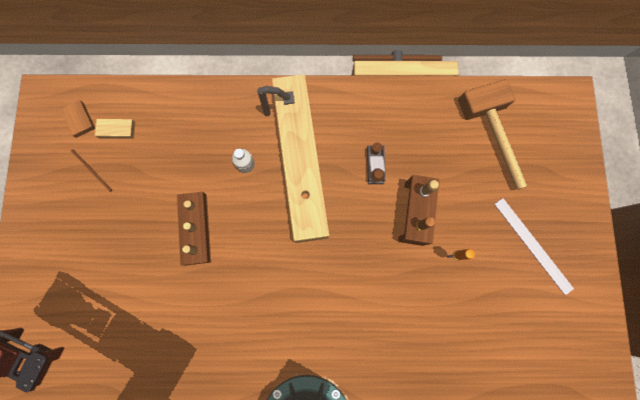

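View pics/scene0.png

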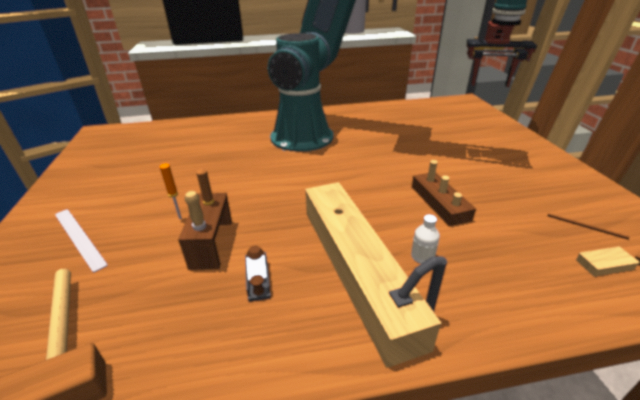

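Rack at about top (420,210); leg hole at about top (305,195); dowels at about (187,204), (187,227) and (186,250). Rod candidates are the brown handle in the rack at top (428,222), the light chisel handle at (432,186), and the orange tool at (469,254). The brown one fits, since it hangs in the rack hole nearest the robot. I'll confirm that in an enlarged crop.

```bash
python3 - <<'E'
import cv2,numpy as np
t=cv2.imread('pics/top0.png'); s=cv2.imread('pics/scene0.png')
a=cv2.resize(t[165:275,390:490],(400,440),interpolation=3)
b=cv2.resize(s[150:275,145:245],(352,440),interpolation=3)
cv2.imwrite('pics/c1.png',np.hstack([a,b]))
a=cv2.resize(t[180:280,160:230],(308,440),interpolation=3)
b=cv2.resize(s[150:230,400:480],(440,440),interpolation=3)
cv2.imwrite('pics/c2.png',np.hstack([a,b]))
a=cv2.resize(t[165:245,270:340],(350,400),interpolation=3)
b=cv2.resize(s[175:255,300:380],(400,400),interpolation=3)
cv2.imwrite('pics/c3.png',np.hstack([a,b]))
E
```

```text
(no output)
```

View pics/c1.png

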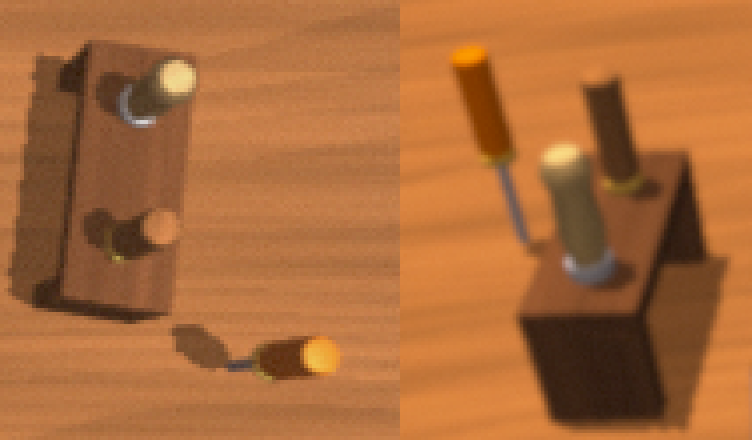

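View pics/c2.png

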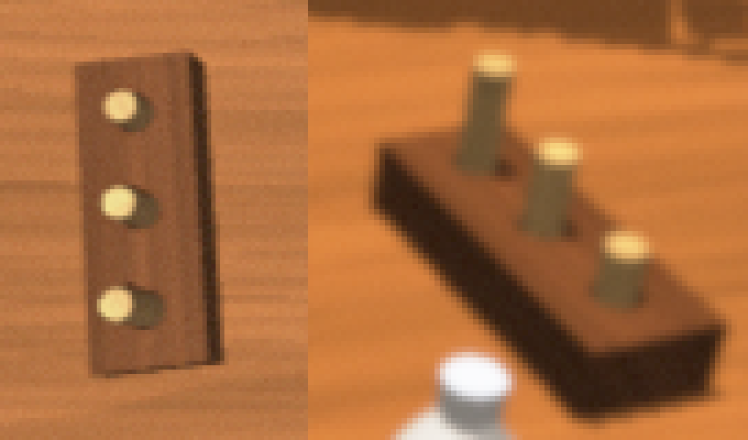

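View pics/c3.png

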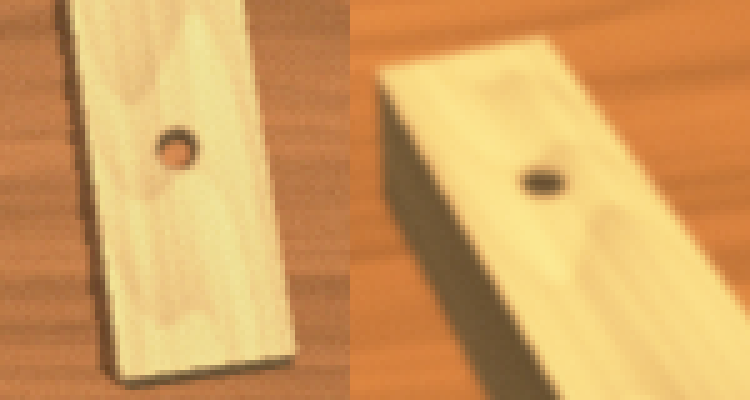

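The crops confirm it. The brown straight handle on a brass collar in the rack hole nearest the robot is the rod; the orange tool stands outside the rack. In the scene crop the dowel tops fall in steps from the robot end outward, so 85 is nearest, then 70, then 55. Now I'll measure.

```bash
cat > meas.py <<'E'
from h import *
t=cv2.imread('pics/top0.png'); s=cv2.imread('pics/scene0.png')
def tri(p,q):
    A=[];b=[]
    for n,(u,v) in(('top',p),('scene',q)):
        c=viewer.camera_info(n);R=np.array(c['R']);tt=np.array(c['t'])
        x=np.array([(u-c['cx'])/c['fx'],(v-c['cy'])/c['fy'],1])
        for i in(0,1): A.append(R[i]-x[i]*R[2]); b.append(-(tt[i]-x[i]*tt[2]))
    return np.linalg.lstsq(np.array(A),np.array(b),rcond=None)[0]
def blobs(im,box,lo,hi,amin=15):
    x0,y0,x1,y1=box; m=cv2.inRange(cv2.cvtColor(im[y0:y1,x0:x1],cv2.COLOR_BGR2HSV),lo,hi)
    n,l,st,c=cv2.connectedComponentsWithStats(m)
    return [(c[i][0]+x0,c[i][1]+y0,st[i][4]) for i in range(1,n) if st[i][4]>=amin]
if __name__=='__main__':
    np.set_printoptions(precision=4,suppress=True)
    hs=lambda im,u,v: cv2.cvtColor(im,cv2.COLOR_BGR2HSV)[v,u]
    print('hsv rodtop',hs(t,430,221),hs(s,202,171),'board',hs(t,415,215),'hole',hs(t,305,195),'dow',hs(t,187,204),hs(s,434,162),'wood',hs(t,300,220),hs(s,338,211))
    dt=blobs(t,(160,180,230,280),(15,60,190),(40,255,255)); ds=blobs(s,(400,150,480,230),(15,60,190),(40,255,255),8)
    print(dt);print(ds)
    # leg hole
    bh=lambda im,b: blobs(255-im,b,(0,0,0),(180,255,255))
    g=cv2.cvtColor(t,cv2.COLOR_BGR2GRAY); print(g[186:205,296:316])
    L=cv2.inRange(cv2.cvtColor(t,cv2.COLOR_BGR2HSV),(15,40,150),(40,255,255))
    cn=max(cv2.findContours(L,0,2)[0],key=cv2.contourArea); r=cv2.minAreaRect(cn); print('leg rect',r,cv2.boxPoints(r))
    for p in cv2.boxPoints(r): print(ray('top',*p,.08))
    print('rodtop h175',ray('top',429.6,221.4,.175),ray('scene',202.3,171,.175),tri((429.6,221.4),(202.3,171)))
    print('hole',ray('top',305.2,194.4,.08),ray('scene',338.2,211,.08))
    for i,(h) in enumerate((.067,.082,.097)):
        pass
E
python3 meas.py
```

```text
hsv rodtop [ 12 161 203] [ 13 180 203] board [ 12 157 130] hole [ 13 157 211] dow [ 19 113 237] [ 19 130 238] wood [ 21 104 238] [ 16 135 106]
[(np.float64(187.0), np.float64(203.5), np.int32(38)), (np.float64(186.325), np.float64(225.525), np.int32(40)), (np.float64(185.8372093023256), np.float64(248.81395348837208), np.int32(43))]
[(np.float64(433.5), np.float64(161.09375), np.int32(32)), (np.float64(445.3939393939394), np.float64(177.03030303030303), np.int32(33)), (np.float64(457.6060606060606), np.float64(194.06060606060606), np.int32(33))]
[[207 208 208 211 209 206 214 218 215 211 212 214 216 218 222 220 219 218
  220 217]
 [210 211 208 210 209 208 213 216 215 214 216 211 216 217 218 219 219 220
  219 218]
 [212 213 209 210 206 204 211 215 214 215 213 213 212 218 218 219 219 217
  219 220]
 [209 210 208 208 210 207 210 213 211 206 208 211 214 217 218 219 219 219
  219 218]
 [212 209 210 206 209 206 205 194 177 162 171 190 206 219 217 217 222 218
  217 219]
 [211 209 205 206 208 199 171 134 109  99  99 128 169 204 218 221 220 220
  219 218]
 [212 208 209 206 206 176 120  94  93 
[... 800 characters left out ...]

  215 216]
 [211 208 203 199 194 195 196 205 207 217 215 218 218 218 220 220 219 214
  216 215]
 [212 208 203 196 192 196 202 206 213 215 215 217 219 218 217 220 221 219
  218 212]
 [212 209 204 198 196 202 210 207 212 217 215 217 218 219 220 219 221 221
  217 213]]
leg rect ((298.99237060546875, 156.84963989257812), (165.20535278320312, 36.52254867553711), 81.38435363769531) [[268.5628  77.9147]
 [304.6732  72.4435]
 [329.4219 235.7845]
 [293.3115 241.2558]]
[0.9035 0.1048 0.08  ]
[0.9201 0.0056 0.08  ]
[ 0.4698 -0.0593  0.08  ]
[0.4558 0.0326 0.08  ]
rodtop h175 [ 0.4947 -0.2885  0.175 ] [ 0.4972 -0.286   0.175 ] [ 0.4948 -0.2876  0.174 ]
hole [0.5772 0.0028 0.08  ] [0.5787 0.0041 0.08  ]
```

```bash
python3 - <<'E'
from meas import *
np.set_printoptions(precision=4,suppress=True)
def dark(im,box,bg):
    x0,y0,x1,y1=box; g=cv2.cvtColor(im,cv2.COLOR_BGR2GRAY)[y0:y1,x0:x1].astype(float)
    w=np.clip(bg-g,0,None); w[w<25]=0; w=np.minimum(w,50)
    yy,xx=np.mgrid[y0:y1,x0:x1]; return (xx*w).sum()/w.sum(),(yy*w).sum()/w.sum()
hp=dark(t,(298,186,314,202),205); hq=dark(s,(330,204,347,218),195)
print('hole px',hp,hq,ray('top',*hp,.08),ray('scene',*hq,.08),tri(hp,hq))
dt=blobs(t,(160,180,230,280),(15,60,190),(40,255,255)); ds=blobs(s,(400,150,480,230),(15,60,190),(40,255,255),8)
for a,b,h in zip(dt,ds[::-1],(.067,.082,.097)):
    print('dowel',h,tri(a[:2],b[:2]),ray('top',a[0],a[1],h),ray('scene',b[0],b[1],h))
# rod top / orange / chisel
print('rodpx',blobs(t,(420,212,440,232),(8,120,180),(16,190,230),8),blobs(s,(194,163,212,180),(8,140,180),(16,210,240),8))
op=blobs(t,(455,245,480,265),(8,180,230),(30,255,255),8);oq=blobs(s,(150,155,182,200),(8,180,215),(25,255,255),5);print(op,oq)
c4=lambda x,y:((x+.5)/4-.5+390,(y+.5)/4-.5+165); c5=lambda x,y:((x+.5)/3.52-.5+145,(y+.5)/3.52-.5+150)
print('orange',tri(c4(321,355),c5(472,55)) , 'orig x offs 400 corrected', tri(c4(321,355),c5(72,55)))
print('chisel',ray('top',*c4(177,77),.175),tri(c4(177,77),c5(164,153)))
print('board corners',[ray('top',*c4(*p),.09)[:2] for p in((90,42),(197,55),(170,318),(62,300))])
E
```

```text
hole px (np.float64(305.00256245996155), np.float64(194.19378603459322)) (np.float64(338.24325782092774), np.float64(210.97680690399136)) [0.5778 0.0034 0.08  ] [0.5786 0.0042 0.08  ] [0.5779 0.0039 0.0796]
dowel 0.067 [0.5553 0.3124 0.0679] [0.5552 0.3122 0.067 ] [0.554  0.3138 0.067 ]
dowel 0.082 [0.4958 0.3065 0.0824] [0.4955 0.3058 0.082 ] [0.4952 0.3077 0.082 ]
dowel 0.097 [0.4358 0.2992 0.0976] [0.4356 0.2988 0.097 ] [0.4348 0.3004 0.097 ]
rodpx [(np.float64(433.765306122449), np.float64(219.58163265306123), np.int32(98)), (np.float64(436.96875), np.float64(228.0625), np.int32(32))] [(np.float64(202.3785046728972), np.float64(168.95794392523365), np.int32(214))]
[(np.float64(470.6363636363636), np.float64(253.27272727272728), np.int32(44))] [(np.float64(163.75), np.float64(164.60714285714286), np.int32(56)), (np.float64(156.66666666666666), np.float64(173.44444444444446), np.int32(9)), (np.float64(151.3), np.float64(174.8), np.int32(10)), (np.float64(178.8), np.float64(180.9), np.int32(10)), (np.float64(157.66666666666666), np.float64(183.55555555555554), np.int32(9)), (np.float64(152.53333333333333), np.float64(193.8), np.int32(15))]
orange [ 0.4433 -0.2408  0.2037] orig x offs 400 corrected [ 0.4215 -0.3818  0.1592]
chisel [ 0.5842 -0.3035  0.175 ] [ 0.5839 -0.3021  0.1759]
board corners [array([ 0.6266, -0.2751]), array([ 0.618 , -0.3442]), array([ 0.448 , -0.3172]), array([ 0.4593, -0.2497])]
```

Two-view heights agree with the given sizes to about 1 mm. The rod is at (0.4945,-0.2885) with rack yaw about -9°, the bore at (0.578,0.0036), and the dowels are 60 mm apart. I'll move over the rod with tool yaw about 81°, so the jaws close across the rack and stay away from the chisel.

```bash
python3 -m inch '[[[40,-30,4,0,0,0.12,0],[40,-30,4,0,0,0.12,0],[40,-30,4,0,0,0,0],[40,-30,4,0,0,0,0],[17,-45,4,0,0,0,0],[17,-45,4,0,0,0,0],[17,-45,4,0,0,0,0],[17,-45,4,0,0,0,0],[17,-45,4,0,0,0,0],[17,-45,4,0,0,0,0]]]' 15
python3 -m inch '[[[0,-45,0,0,0,0,0],[0,-45,0,0,0,0,0],[0,-45,0,0,0,0,0],[0,-45,0,0,0,0,0],[0,-45,0,0,0,0,0],[0,-45,0,0,0,0,0],[0,-45,0,0,0,0,0],[0,-45,0,0,0,0,0],[0,-40,0,0,0,0,0],[0,-40,0,0,0,0,0]]]'
```

```text
time_s: 1.1
tool_pos: [0.494, 0.1616, 0.2625]
ee_rot: [-180.0, 0.0, 81.0]
ft_force: [0.4, 0.4, -0.2]
gripper_width: 1.004
time_s: 2.1
tool_pos: [0.4933, -0.2782, 0.2622]
ee_rot: [-180.0, -0.0, 80.9]
ft_force: [1.6, 0.5, 1.4]
gripper_width: 0.996
```

```bash
python3 -m inch '[[[0.5,-10,0,0,0,0,0],[0,0,0,0,0,0,0],[0,0,-20,0,0,0,0],[0,0,-25,0,0,0,0],[0,0,-25,0,0,0,0],[0,0,-25,0,0,0,0],[0,0,-20,0,0,0,0],[0,0,-15,0,0,0,0],[0,0,-6,0,0,0,0],[0,0,0,0,0,0,0]]]'
python3 - <<'E'
from h import *
t=snap('top','t1.png'); s=snap('scene','s1.png')
a=cv2.resize(t[165:275,390:490],(400,440),interpolation=3)
b=cv2.resize(s[100:225,145:245],(352,440),interpolation=3)
cv2.imwrite('pics/c4.png',np.hstack([a,b])[:,:,::-1])
E
```

```text
time_s: 3.1
tool_pos: [0.4939, -0.2847, 0.1259]
ee_rot: [-179.9, -0.1, 81.0]
ft_force: [0.4, -1.5, 0.6]
gripper_width: 0.999
```

View pics/c4.png

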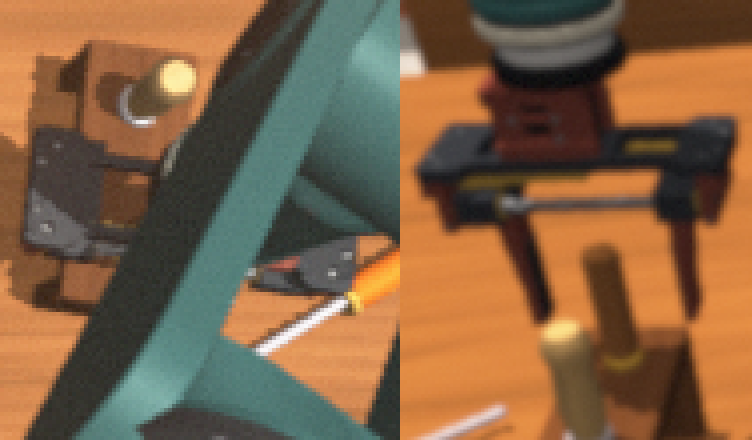

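View pics/s1.png

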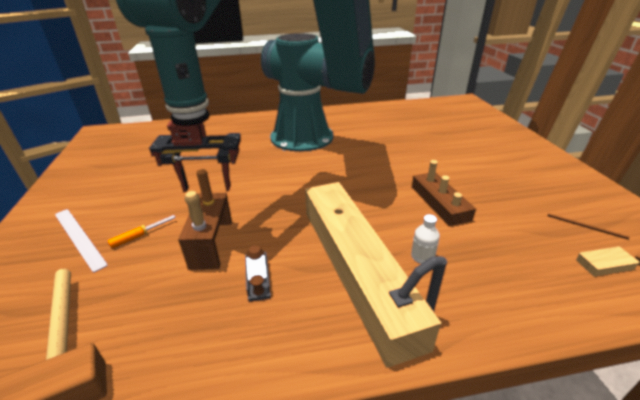

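View pics/t1.png

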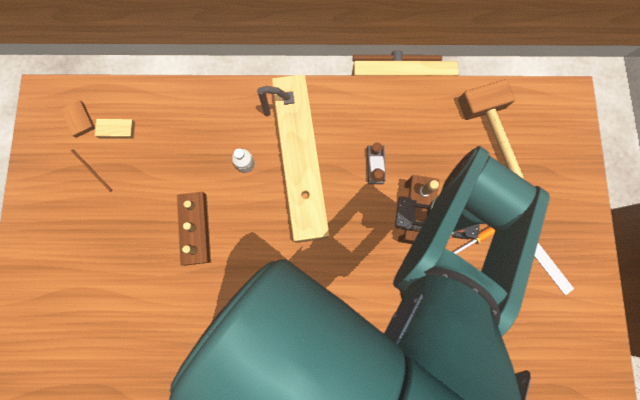

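The loose orange decoy has been tipped over and now lies on the bench beyond the rack, at top (485,237), away from the work. The brown rod stands between the fingers. The TCP is 3–4 mm short in y, so I'll trim that and then grip.

```bash
python3 -m inch '[[[0.5,-3.5,0,0,0,0,0],[0,0,0,0,0,0,0],[0,0,0,0,0,0,0],[0,0,0,0,0,0,0.5],[0,0,0,0,0,0,0.8],[0,0,0,0,0,0,0.9],[0,0,0,0,0,0,0.9],[0,0,0,0,0,0,0.9],[0,0,0,0,0,0,0.9],[0,0,0,0,0,0,0.9]]]' 20
```

```text
time_s: 4.2
tool_pos: [0.4949, -0.29, 0.1265]
ee_rot: [-180.0, 0.0, 81.0]
ft_force: [-0.1, -0.9, 0.1]
gripper_width: 0.403
```

```bash
python3 -m inch '[[[0,0,0,0,0,0,0.9],[0,0,0,0,0,0,0.9],[0,0,0,0,0,0,0.9],[0,0,0,0,0,0,0.9],[0,0,0,0,0,0,0.9],[0,0,3,0,0,0,0.9],[0,0,6,0,0,0,0.9],[0,0,8,0,0,0,0.9],[0,0,8,0,0,0,0.9],[0,0,0,0,0,0,0.9]]]' 20
```

```text
time_s: 5.2
tool_pos: [0.4959, -0.2907, 0.1533]
ee_rot: [179.8, 0.1, 81.0]
ft_force: [-0.2, -0.6, -0.8]
gripper_width: 0.267
```

Gripped at 23.5 mm opening, which matches the 24 mm handle. Lift and carry to the bore.

```bash
python3 -m inch '[[[0,0,25,0,0,0,0.9],[0,0,30,0,0,0,0.9],[0,0,20,0,0,0,0.9],[0,0,0,0,0,0,0.9],[8,30,0,0,0,0,0.9],[10,35,0,0,0,0,0.9],[10,35,0,0,0,0,0.9],[10,35,0,0,0,0,0.9],[10,35,0,0,0,0,0.9],[10,35,0,0,0,0,0.9]]]' 20
python3 -m inch '[[[8,30,0,0,0,0,0.9],[8,30,0,0,0,0,0.9],[5,20,0,0,0,0,0.9],[3,8,0,0,0,0,0.9],[0,0,0,0,0,0,0.9],[0,0,0,0,0,0,0.9],[0,0,0,0,0,0,0.9],[0,0,0,0,0,0,0.9],[0,0,0,0,0,0,0.9],[0,0,0,0,0,0,0.9]]]' 20
python3 - <<'E'
from h import *
t=snap('top','t2.png'); s=snap('scene','s2.png')
print(env.observe()['tool_pos'],env.observe()['ft_force'])
cv2.imwrite('pics/c5.png',cv2.resize(s[100:230,270:400],(780,780)[:2],interpolation=3)[:600,:,::-1])
E
```

```text
time_s: 6.2
tool_pos: [0.5523, -0.0834, 0.2251]
ee_rot: [-179.9, -0.0, 80.9]
ft_force: [-0.2, -0.2, -2.1]
gripper_width: 0.274
time_s: 7.2
tool_pos: [0.5769, 0.0025, 0.2267]
ee_rot: [180.0, 0.0, 80.9]
ft_force: [-0.2, -0.2, -0.9]
gripper_width: 0.272
[0.57690919 0.00276975 0.2266377 ] [-0.02373668 -0.37137178 -0.48007042]
```

View pics/c5.png

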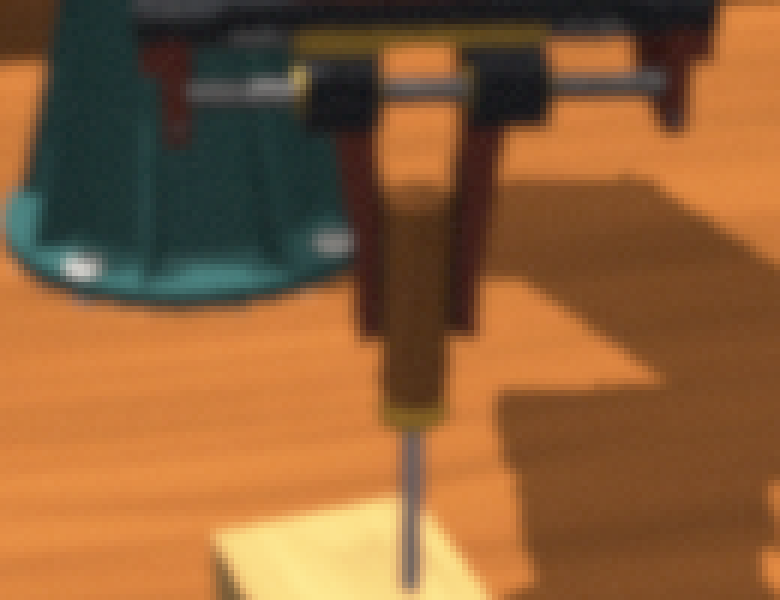

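```bash
python3 - <<'E'
from h import *
print(proj('scene',(.5769,.0027,.1153)),proj('scene',(.5769,.0027,.1266)),'hole dir',proj('scene',(.578,.0036,.08)), ray('scene',337.7,197.6,.1153))
t=cv2.imread('pics/t2.png');cv2.imwrite('pics/c6.png',cv2.resize(t[150:250,260:360],(600,600),interpolation=3))
E
```

```text
(np.float64(337.6376296757849), np.float64(197.98403405957782)) (np.float64(337.70752401523487), np.float64(193.80105699225734)) hole dir (np.float64(337.9176556685284), np.float64(210.85988970830397)) [0.57546102 0.00317466 0.1153    ]
```

View pics/c6.png

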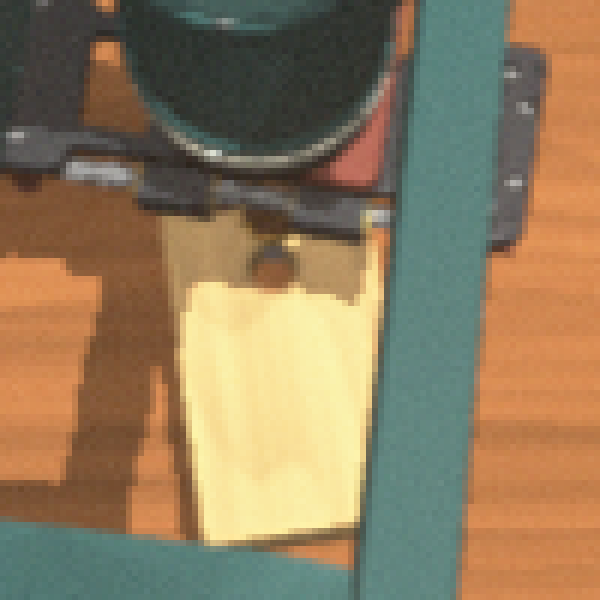

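The tip is at scene (337.7,197.6), against a predicted (337.6,198.0). So the rod hangs straight and about 1 mm from the bore axis, with ±6.5 mm clearance. I'll lower the grip force so a hard contact slips, then enter to 17 mm depth.

```bash
python3 -m inch '[[[1,1,-6,0,0,0,0.9],[0,0,-8,0,0,0,0.9],[0,0,-8,0,0,0,0.9],[0,0,-8,0,0,0,0.9],[0,0,-6,0,0,0,0.9],[0,0,-6,0,0,0,0.9],[0,0,-6,0,0,0,0.9],[0,0,-4,0,0,0,0.9],[0,0,0,0,0,0,0.9],[0,0,0,0,0,0,0.9]]]' 10
python3 - <<'E'
from h import *
o=env.observe();print(o['tool_pos'],o['ft_force'],o['torque'])
E
python3 -m inch '[[[0,0,-0.5,0,0,0,0.9],[0,0,-0.5,0,0,0,0.9],[0,0,-0.5,0,0,0,0.9],[0,0,-0.5,0,0,0,0.9],[0,0,-0.5,0,0,0,0.9],[0,0,-0.5,0,0,0,0.9],[0,0,-0.5,0,0,0,0.9],[0,0,-0.5,0,0,0,0.9],[0,0,0,0,0,0,0.9],[0,0,0,0,0,0,0.9]]]'
```

```text
time_s: 8.3
tool_pos: [0.578, 0.004, 0.1747]
ee_rot: [180.0, 0.0, 81.0]
ft_force: [-1.1, -0.2, -0.6]
gripper_width: 0.274
[0.57803397 0.00403108 0.17465656] [-1.0983776  -0.21195197 -0.58104167] [ 0.01152227 -0.01689987  0.01226316]
time_s: 9.3
tool_pos: [0.5779, 0.004, 0.1705]
ee_rot: [-180.0, 0.0, 81.0]
ft_force: [0.3, -0.5, -1.5]
gripper_width: 0.27
```

```bash
python3 -m inch '[[[0,0,-0.5,0,0,0,0.9],[0,0,-0.5,0,0,0,0.9],[0,0,-0.5,0,0,0,0.9],[0,0,-0.5,0,0,0,0.9],[0,0,-0.5,0,0,0,0.9],[0,0,-0.5,0,0,0,0.9],[0,0,-0.5,0,0,0,0.9],[0,0,-0.5,0,0,0,0.9],[0,0,0,0,0,0,0.9],[0,0,0,0,0,0,0.9]]]'
```

```text
time_s: 10.3
tool_pos: [0.5779, 0.004, 0.1666]
ee_rot: [-180.0, 0.0, 81.0]
ft_force: [0.0, -0.2, -1.5]
gripper_width: 0.273
```

```bash
python3 -c "
from h import *
o=env.observe();print(o['tool_pos'],o['ft_force'])"
```

```text
[0.577894   0.00400915 0.16655369] [ 0.00916027 -0.23175568 -1.53990635]
```

```bash
python3 -m inch '[[[0,0,-0.5,0,0,0,0.9],[0,0,-0.5,0,0,0,0.9],[0,0,-0.5,0,0,0,0.9],[0,0,-0.5,0,0,0,0.9],[0,0,-0.5,0,0,0,0.9],[0,0,-0.5,0,0,0,0.9],[0,0,-0.5,0,0,0,0.9],[0,0,-0.5,0,0,0,0.9],[0,0,0,0,0,0,0.9],[0,0,0,0,0,0,0.9]]]'
```

```text
time_s: 11.3
tool_pos: [0.5779, 0.004, 0.1626]
ee_rot: [-180.0, 0.0, 81.0]
ft_force: [-0.2, 0.1, -1.0]
gripper_width: 0.27
```

```bash
python3 -m inch '[[[0,0,-0.5,0,0,0,0.9],[0,0,-0.5,0,0,0,0.9],[0,0,-0.5,0,0,0,0.9],[0,0,-0.5,0,0,0,0.9],[0,0,-0.5,0,0,0,0.9],[0,0,-0.5,0,0,0,0.9],[0,0,-0.5,0,0,0,0.9],[0,0,-0.5,0,0,0,0.9],[0,0,0,0,0,0,0.9],[0,0,0,0,0,0,0.9]]]'
```

```text
time_s: 12.3
tool_pos: [0.5779, 0.004, 0.1585]
ee_rot: [-180.0, 0.0, 81.0]
ft_force: [-0.5, 0.1, -1.7]
gripper_width: 0.274
```

```bash
python3 -m inch '[[[0,0,-0.5,0,0,0,0.9],[0,0,-0.5,0,0,0,0.9],[0,0,-0.5,0,0,0,0.9],[0,0,-0.5,0,0,0,0.9],[0,0,-0.5,0,0,0,0.9],[0,0,-0.5,0,0,0,0.9],[0,0,-0.5,0,0,0,0.9],[0,0,-0.5,0,0,0,0.9],[0,0,0,0,0,0,0.9],[0,0,0,0,0,0,0.9]]]'
```

```text
time_s: 13.3
tool_pos: [0.5793, 0.0039, 0.1563]
ee_rot: [179.8, -0.0, 81.0]
ft_force: [-0.2, 0.3, 9.2]
gripper_width: 0.268
```

Contact at about 10 N (baseline -1.3 N). I'll ease off to read the contact under a light load.

```bash
python3 -m inch '[[[0,0,0.6,0,0,0,0.9],[0,0,0.6,0,0,0,0.9],[0,0,0,0,0,0,0.9],[0,0,0,0,0,0,0.9],[0,0,0,0,0,0,0.9],[0,0,0,0,0,0,0.9],[0,0,0,0,0,0,0.9],[0,0,0,0,0,0,0.9],[0,0,0,0,0,0,0.9],[0,0,0,0,0,0,0.9]]]'
python3 - <<'E'
from h import *
o=env.observe();print(o['tool_pos'],o['ft_force'])
s=snap('scene','s3.png')
cv2.imwrite('pics/c7.png',cv2.resize(s[120:230,290:390],(600,660),interpolation=3)[:600,:,::-1])
E
```

```text
time_s: 14.3
tool_pos: [0.5789, 0.0039, 0.1564]
ee_rot: [179.9, -0.0, 81.0]
ft_force: [0.8, 0.4, 5.8]
gripper_width: 0.272
[0.5788974  0.00391886 0.15640999] [0.82056916 0.35059128 5.82014209]
```

View pics/c7.png

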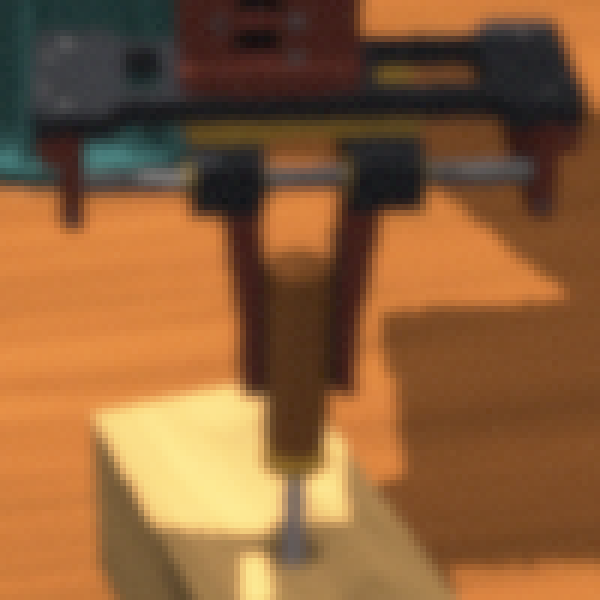

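Loading stayed between 7 and 10 N, with no slip (TCP 0.1564 under both loads). That gives a depth of about 35 mm, and the picture agrees: the collar is about 39 mm above the leg (predicted 40). The 70 mm dowel would stand about 35 mm proud, which is right. The 55 would be at about 20 mm (limit) and the 85 at about 50 mm, too long. Next I withdraw and return the rod.

```bash
python3 -m inch '[[[0,0,4,0,0,0,0.9],[0,0,10,0,0,0,0.9],[0,0,15,0,0,0,0.9],[0,0,20,0,0,0,0.9],[0,0,20,0,0,0,0.9],[0,0,4,0,0,0,0.9],[0,0,0,0,0,0,0.9],[-6,-22,0,0,0,0,0.9],[-10,-35,0,0,0,0,0.9],[-10,-35,0,0,0,0,0.9]]]' 20
python3 -m inch '[[[-10,-35,0,0,0,0,0.9],[-10,-35,0,0,0,0,0.9],[-10,-35,0,0,0,0,0.9],[-10,-35,0,0,0,0,0.9],[-8,-30,0,0,0,0,0.9],[-5,-20,0,0,0,0,0.9],[-3,-12,0,0,0,0,0.9],[0,0,0,0,0,0,0.9],[0,0,0,0,0,0,0.9],[0,0,0,0,0,0,0.9]]]'
python3 - <<'E'
from h import *
o=env.observe();print(o['tool_pos'],o['ft_force'])
s=snap('scene','s4.png')
cv2.imwrite('pics/c8.png',cv2.resize(s[120:250,150:260],(508,600),interpolation=3)[:,:,::-1])
E
```

```text
time_s: 15.35
tool_pos: [0.5507, -0.0883, 0.2273]
ee_rot: [-179.9, -0.0, 81.1]
ft_force: [0.4, -0.1, -2.3]
gripper_width: 0.268
time_s: 16.35
tool_pos: [0.496, -0.2887, 0.2285]
ee_rot: [-180.0, -0.0, 81.0]
ft_force: [0.3, -0.2, -1.9]
gripper_width: 0.273
[ 0.49603109 -0.288677    0.22847169] [ 0.29181341 -0.24981937 -1.89974224]
```

View pics/c8.png

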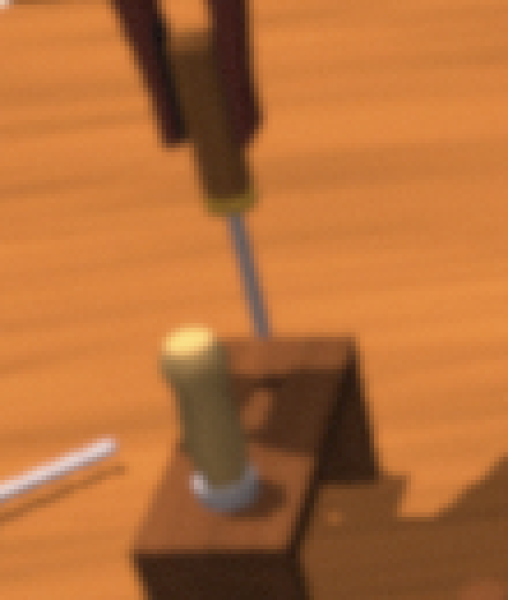

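```bash
python3 - <<'E'
from h import *
f=lambda X:[round(float((a-o)*4.615),0) for a,o in zip(proj('scene',X),(150,120))]
print('tip pred',f((.496,-.2887,.1172)),'hole cands',f((.4945,-.2885,.09)),f((.4952,-.29,.09)),f((.4936,-.2896,.09)))
t=snap('top','t4.png');cv2.imwrite('pics/c9.png',cv2.resize(t[175:255,390:460],(525,600),interpolation=3)[:,:,::-1])
s=cv2.imread('pics/s4.png');cv2.imwrite('pics/c10.png',cv2.resize(s[190:215,190:225],(784,560),interpolation=0))
E
```

```text
tip pred [259.0, 335.0] hole cands [271.0, 378.0] [267.0, 379.0] [268.0, 377.0]
```

View pics/c10.png

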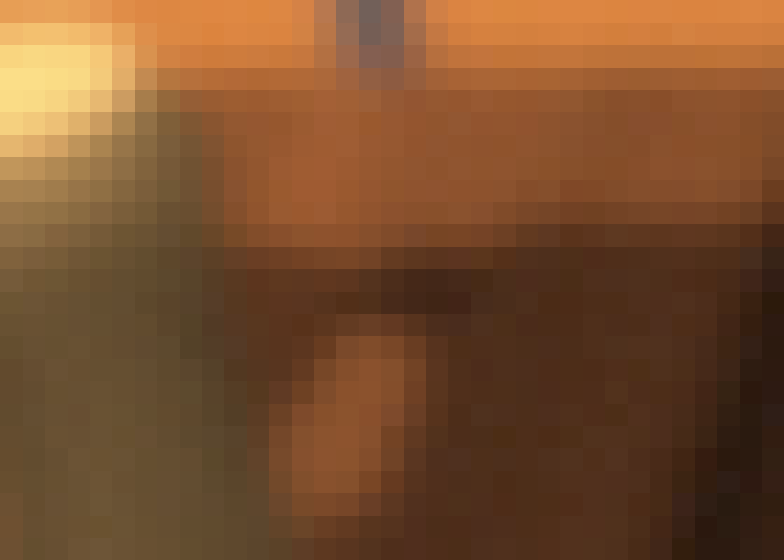

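View pics/c9.png

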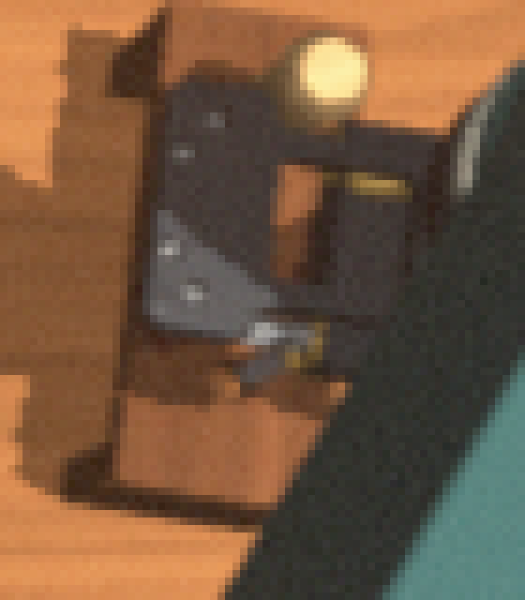

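```bash
python3 - <<'E'
from h import *
for p in ((208.7,202.4),(208.9,202.0),(208.3,202.7)): print(ray('scene',*p,.09))
print('tip',ray('scene',206.5,192.4,.1172))
# initial: collar centre in scene0 / top0 (crop c1): scene collar (222,183), top collar (118,255)
print(ray('scene',(222.5)/3.52-.5+145,150+183.5/3.52-.5,.093), proj('scene',(.4945,-.2885,.09)), proj('top',(.4945,-.2885,.09)))
E
```

```text
[ 0.49697744 -0.28820159  0.09      ]
[ 0.49540226 -0.2878393   0.09      ]
[ 0.49803421 -0.289051    0.09      ]
tip [ 0.49541227 -0.28812984  0.1172    ]
[ 0.49776504 -0.28984634  0.093     ] (np.float64(208.63552707794457), np.float64(201.8154754743755)) (np.float64(419.8137382532146), np.float64(225.7318206487596))
```

The board hole is at about (0.4955,-0.2885), and the tip is within about 1 mm of that, with ±3 mm clearance. I'll lower in two stages.

```bash
python3 -m inch '[[[0,0,-6,0,0,0,0.9],[0,0,-8,0,0,0,0.9],[0,0,-8,0,0,0,0.9],[0,0,-6,0,0,0,0.9],[0,0,-4,0,0,0,0.9],[0,0,-3,0,0,0,0.9],[0,0,-3,0,0,0,0.9],[0,0,-2,0,0,0,0.9],[0,0,0,0,0,0,0.9],[0,0,0,0,0,0,0.9]]]' 10
```

```text
time_s: 17.45
tool_pos: [0.496, -0.2901, 0.1889]
ee_rot: [180.0, 0.0, 81.0]
ft_force: [0.2, 0.2, -1.2]
gripper_width: 0.273
```

No contact, and the tip is 12 mm below the board face. Continue down.

```bash
python3 -m inch '[[[0,0,-6,0,0,0,0.9],[0,0,-10,0,0,0,0.9],[0,0,-10,0,0,0,0.9],[0,0,-10,0,0,0,0.9],[0,0,-10,0,0,0,0.9],[0,0,-8,0,0,0,0.9],[0,0,-4,0,0,0,0.9],[0,0,-2,0,0,0,0.9],[0,0,0,0,0,0,0.9],[0,0,0,0,0,0,0.9]]]' 10
```

```text
time_s: 18.45
tool_pos: [0.4962, -0.2902, 0.1291]
ee_rot: [180.0, 0.0, 81.0]
ft_force: [0.4, 0.5, -0.7]
gripper_width: 0.271
```

```bash
python3 -m inch '[[[0,0,-0.7,0,0,0,0.9],[0,0,-0.7,0,0,0,0.9],[0,0,-0.7,0,0,0,0.9],[0,0,-0.7,0,0,0,0.9],[0,0,0,0,0,0,0.9],[0,0,0,0,0,0,0.9],[0,0,0,0,0,0,0.9],[0,0,0,0,0,0,0.9],[0,0,0,0,0,0,0.9],[0,0,0,0,0,0,0.9]]]' 10
```

```text
time_s: 19.45
tool_pos: [0.496, -0.2901, 0.1263]
ee_rot: [180.0, 0.0, 81.0]
ft_force: [-2.1, 0.8, 6.1]
gripper_width: 0.274
```

The collar is on the board. Release and back out straight up.

```bash
python3 -m inch '[[[0,0,1,0,0,0,0.6],[0,0,0,0,0,0,0.6],[0,0,0,0,0,0,0.6],[0,0,0,0,0,0,0.3],[0,0,0,0,0,0,0.3],[0,0,0,0,0,0,0.3],[0,0,0,0,0,0,0.2],[0,0,10,0,0,0,0.2],[0,0,25,0,0,0,0.2],[0,0,30,0,0,0,0.2]]]'
python3 -m inch '[[[0,0,35,0,0,0,0.2],[0,0,35,0,0,0,0.2],[0,0,10,0,0,0,0.2],[0,20,0,0,0,0.13,0.2],[0,40,0,0,0,0.13,0.2],[0,45,0,0,0,0,0.2],[0,45,0,0,0,0,0.2],[0,45,0,0,0,0,0.2],[0,45,0,0,0,0,0.2],[0,45,0,0,0,0,0.2]]]'
python3 - <<'E'
from h import *
t=snap('top','t5.png'); s=snap('scene','s5.png')
a=cv2.resize(t[165:275,390:490],(400,440),interpolation=3)
b=cv2.resize(s[150:275,145:245],(352,440),interpolation=3)
cv2.imwrite('pics/c11.png',np.hstack([a,b])[:,:,::-1])
E
```

```text
time_s: 20.45
tool_pos: [0.4952, -0.2895, 0.1923]
ee_rot: [-179.9, -0.1, 81.0]
ft_force: [0.6, -0.8, 0.2]
gripper_width: 0.799
time_s: 21.45
tool_pos: [0.4952, -0.0032, 0.2716]
ee_rot: [-180.0, -0.0, 95.8]
ft_force: [0.6, -0.9, -0.5]
gripper_width: 0.797
```

View pics/c11.png

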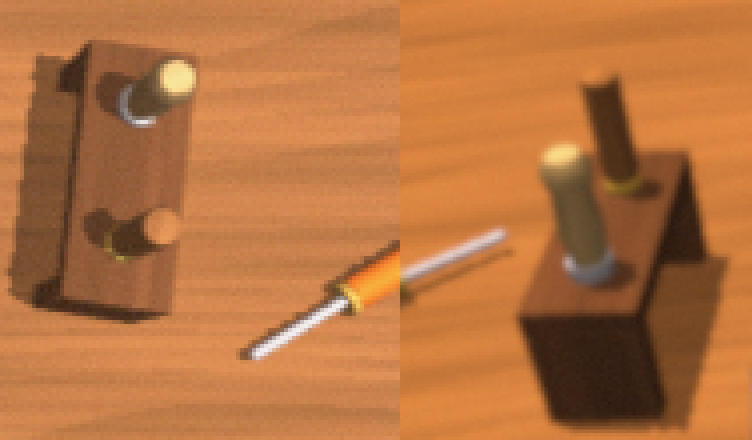

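The rod is back, with handle and collar at the same pixels as at the start and the chisel unchanged. Next is the 70 mm dowel at the middle of the block: top (186.3,225.5), scene (445.4,177.0). Its triangulated top is at 82.4 mm against 82 required.

```bash
python3 -m inch '[[[0,40,0,0,0,0.02,0.2],[0,45,0,0,0,0,0.2],[0,45,0,0,0,0,0.2],[0,45,0,0,0,0,0.2],[0,45,0,0,0,0,0.2],[0,40,0,0,0,0,0.2],[0,30,0,0,0,0,0.2],[0,16,-15,0,0,0,0.2],[0,0,-40,0,0,0,0.2],[0,0,-40,0,0,0,0.2]]]' 20
python3 -m inch '[[[0,0,-25,0,0,0,0.2],[0,0,0,0,0,0,0.2],[0,0,0,0,0,0,0.2],[0,0,0,0,0,0,0.2],[0,0,0,0,0,0,0.2],[0,0,0,0,0,0,0.2],[0,0,0,0,0,0,0.2],[0,0,0,0,0,0,0.2],[0,0,0,0,0,0,0.2],[0,0,0,0,0,0,0.2]]]' 20
```

```text
time_s: 22.55
tool_pos: [0.4964, 0.3005, 0.1753]
ee_rot: [179.9, 0.0, 97.0]
ft_force: [-0.0, 0.0, 0.5]
gripper_width: 0.799
time_s: 23.55
tool_pos: [0.4959, 0.301, 0.152]
ee_rot: [180.0, 0.0, 97.0]
ft_force: [0.5, -0.4, 0.3]
gripper_width: 0.803
```

```bash
python3 -m inch '[[[0,5,0,0,0,0,0.2],[0,0,-15,0,0,0,0.2],[0,0,-20,0,0,0,0.2],[0,0,-20,0,0,0,0.2],[0,0,-20,0,0,0,0.2],[0,0,-15,0,0,0,0.2],[0,0,-6,0,0,0,0.2],[0,0,0,0,0,0,0.2],[0,0,0,0,0,0,0.2],[0,0,0,0,0,0,0.2]]]' 20
python3 - <<'E'
from h import *
s=snap('scene','s6.png')
cv2.imwrite('pics/c12.png',cv2.resize(s[120:230,390:490],(545,600),interpolation=3)[:,:,::-1])
E
```

```text
time_s: 24.55
tool_pos: [0.4966, 0.3064, 0.0569]
ee_rot: [179.9, -0.0, 97.0]
ft_force: [0.0, 0.2, 0.4]
gripper_width: 0.799
```

View pics/c12.png

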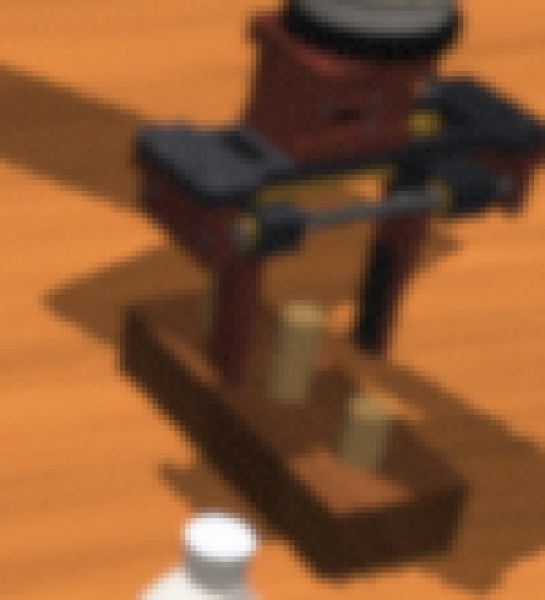

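The middle dowel is between the fingers and its neighbours are clear. Close.

```bash
python3 -m inch '[[[-1,0,0,0,0,0,0.95],[0,0,0,0,0,0,0.95],[0,0,0,0,0,0,0.95],[0,0,0,0,0,0,0.95],[0,0,0,0,0,0,0.95],[0,0,0,0,0,0,0.95],[0,0,0,0,0,0,0.95],[0,0,0,0,0,0,0.95],[0,0,0,0,0,0,0.95],[0,0,0,0,0,0,0.95]]]' 30
python3 -m inch '[[[0,0,0,0,0,0,0.95],[0,0,0,0,0,0,0.95],[0,0,8,0,0,0,0.95],[0,0,12,0,0,0,0.95],[0,0,15,0,0,0,0.95],[0,0,25,0,0,0,0.95],[0,0,30,0,0,0,0.95],[0,0,10,0,0,0,0.95],[0,0,0,0,0,0,0.95],[0,0,0,0,0,0,0.95]]]'
```

```text
time_s: 25.6
tool_pos: [0.4949, 0.306, 0.0559]
ee_rot: [-180.0, 0.0, 97.0]
ft_force: [0.1, 0.6, 0.4]
gripper_width: 0.219
time_s: 26.6
tool_pos: [0.4945, 0.3058, 0.1556]
ee_rot: [-180.0, 0.0, 97.0]
ft_force: [0.4, -0.3, -0.1]
gripper_width: 0.22
```

```bash
python3 -m inch '[[[6,-22,0,0,0,0,0.95],[10,-36,0,0,0,0,0.95],[11,-40,0,0,0,0,0.95],[11,-40,0,0,0,0,0.95],[11,-40,0,0,0,0,0.95],[11,-40,0,0,0,0,0.95],[10,-36,0,0,0,0,0.95],[8,-28,0,0,0,0,0.95],[4,-14,0,0,0,0,0.95],[1,-6,0,0,0,0,0.95]]]'
python3 -m inch '[[[0,0,-2,0,0,0,0.95],[0,0,-2,0,0,0,0.95],[0,0,-2,0,0,0,0.95],[0,0,-2,0,0,0,0.95],[0,0,-2,0,0,0,0.95],[0,0,0,0,0,0,0.95],[0,0,0,0,0,0,0.95],[0,0,0,0,0,0,0.95],[0,0,0,0,0,0,0.95],[0,0,0,0,0,0,0.95]]]'
python3 - <<'E'
from h import *
s=snap('scene','s7.png');o=env.observe();T=o['tool_pos'];print(T,o['ft_force'])
f=lambda X:[round(float((a-q)*7.5),0) for a,q in zip(proj('scene',X),(300,145))]
print('foot pred',f(T-[0,0,.044]),'top',f(T+[0,0,.026]),'bore',f((.578,.0037,.08)))
cv2.imwrite('pics/c13.png',cv2.resize(s[145:225,300:380],(600,600),interpolation=3)[:,:,::-1])
E
```

```text
time_s: 27.6
tool_pos: [0.5775, 0.003, 0.1547]
ee_rot: [-179.9, -0.0, 96.9]
ft_force: [-0.2, -0.4, -0.8]
gripper_width: 0.216
time_s: 28.6
tool_pos: [0.578, 0.0039, 0.1461]
ee_rot: [180.0, 0.0, 97.0]
ft_force: [-0.5, 0.0, 0.7]
gripper_width: 0.221
[0.57798683 0.00395154 0.1460557 ] [ 0.52185778  0.19364542 -0.11270029]
foot pred [287.0, 435.0] top [290.0, 236.0] bore [285.0, 494.0]
```

View pics/c13.png

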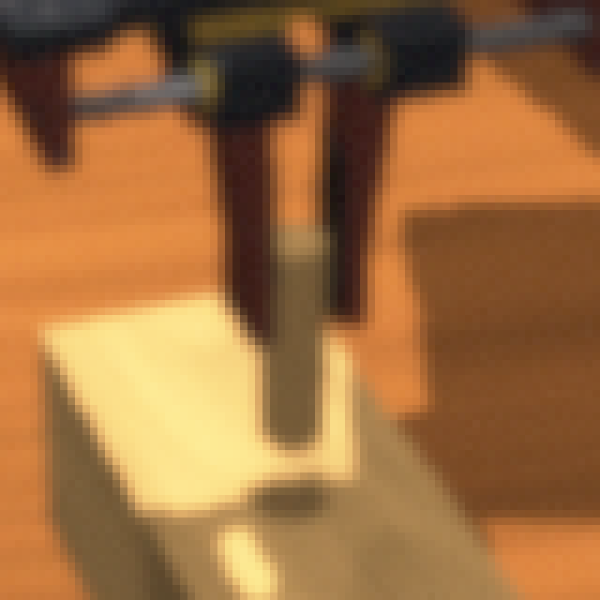

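```bash
python3 - <<'E'
from h import *
s=cv2.imread('pics/s7.png')
hsv=cv2.cvtColor(s,cv2.COLOR_BGR2HSV)
for y in range(174,215,2): print(y,' '.join('%3d/%3d'%(hsv[y,x,0],hsv[y,x,2]) for x in range(330,350)))
T=np.array([.578,.00395,.1461])
for z in(.026,.01,-.01,-.03,-.044): print(z,proj('scene',T+[0,0,z]),[proj('scene',T+[0,d,z])[0] for d in(-.01,.01)])
E
```

```text
174  10/ 98   7/ 63   3/ 61   6/ 61   5/ 66   9/ 83  13/127  14/172  14/199  14/207  14/200  14/177  14/132  13/ 75  15/ 38   7/ 39   1/ 52   5/ 62   7/ 80  11/126
176  11/107   8/ 68   3/ 62   2/ 65   5/ 66  10/ 77  15/110  17/147  17/168  17/178  16/177  17/169  17/145  16/105  16/ 60   8/ 43   2/ 52   6/ 64   9/ 90  12/136
178  11/108   8/ 67   3/ 61   5/ 61   5/ 64  10/ 73  15/ 99  17/136  17/157  17/163  17/159  17/154  17/136  18/103  16/ 63  11/ 46   2/ 55   6/ 69  11/104  13/156
180  10/104   9/ 66   5/ 58   6/ 59   5/ 62   9/ 65  14/ 80  16/106  17/120  17/125  17/121  17/118  17/108  17/ 85  16/ 56  10/ 45   3/ 54   7/ 72  12/118  13/178
182  12/107   7/ 64   4/ 58   6/ 59   5/ 63   7/ 68  13/ 79  16/ 98  18/111  18/116  17/116  16/114  17/104  17/ 82  16/ 53   7/ 44   3/ 55   6/ 72  11/122  13/182
184  14/130  12/ 74   5/ 58   6/ 60   6/ 64   9/ 70  13/ 84  16/103  17/112  17/116  17/117  17/112  18/103  17/ 79  14/ 53   7/ 43   3/ 56   8/ 76  11/124  13/181
186  16/197  15/133  12/ 80   8/ 63   5/ 65   9/ 73  15/ 86  16/103  16/114  17/116  17/114  17/115  17/107  16/ 94 
[... 2308 characters left out ...]
160  17/161  17/162  17/164  17/164
0.026 (np.float64(338.68582318719825), np.float64(176.4425100208644)) [np.float64(334.12598042070556), np.float64(343.22950627157)]
0.01 (np.float64(338.5722375939397), np.float64(182.75396710463852)) [np.float64(334.06612659561864), np.float64(343.0625675451563)]
-0.01 (np.float64(338.43397251352434), np.float64(190.43675588261095)) [np.float64(333.9932713288151), np.float64(342.8593475193718)]
-0.03 (np.float64(338.299671565389), np.float64(197.8992750820026)) [np.float64(333.92250842574947), np.float64(342.6619440077008)]
-0.044 (np.float64(338.2079291750158), np.float64(202.99700044480682)) [np.float64(333.8741715618466), np.float64(342.5270899776019)]
```

The dowel axis sits at scene column 338.4, against 338.3 for the tool axis and about 338.2 for the bore, so it is straight and within 0.5 mm sideways. Ease into the mouth.

```bash
python3 -m inch '[[[0,0,-5,0,0,0,0.95],[0,0,-6,0,0,0,0.95],[0,0,-5,0,0,0,0.95],[0,0,-4,0,0,0,0.95],[0,0,-2,0,0,0,0.95],[0,0,-2,0,0,0,0.95],[0,0,-2,0,0,0,0.95],[0,0,-1,0,0,0,0.95],[0,0,0,0,0,0,0.95],[0,0,0,0,0,0,0.95]]]' 35
```

```text
time_s: 29.65
tool_pos: [0.578, 0.004, 0.1191]
ee_rot: [180.0, 0.0, 97.0]
ft_force: [-0.0, -0.2, -0.2]
gripper_width: 0.219
```

```bash
python3 -m inch '[[[0,0,-1,0,0,0,0.95],[0,0,-1,0,0,0,0.95],[0,0,-1,0,0,0,0.95],[0,0,-1,0,0,0,0.95],[0,0,-1,0,0,0,0.95],[0,0,-1,0,0,0,0.95],[0,0,-1,0,0,0,0.95],[0,0,-1,0,0,0,0.95],[0,0,0,0,0,0,0.95],[0,0,0,0,0,0,0.95]]]'
```

```text
time_s: 30.65
tool_pos: [0.5781, 0.004, 0.1114]
ee_rot: [180.0, 0.0, 97.0]
ft_force: [-1.5, 0.7, 5.2]
gripper_width: 0.221
```

```bash
python3 -m inch '[[[0,0,-1.2,0,0,0,0.95],[0,0,-1.2,0,0,0,0.95],[0,0,-1.2,0,0,0,0.95],[0,0,-1.2,0,0,0,0.95],[0,0,-1.2,0,0,0,0.95],[0,0,-1.2,0,0,0,0.95],[0,0,-1.2,0,0,0,0.95],[0,0,-1.2,0,0,0,0.95],[0,0,-1.2,0,0,0,0.95],[0,0,-1.2,0,0,0,0.95]]]'
```

```text
time_s: 31.65
tool_pos: [0.5783, 0.0041, 0.0997]
ee_rot: [179.9, 0.0, 97.0]
ft_force: [-1.9, 0.6, 8.5]
gripper_width: 0.219
```

```bash
python3 -m inch '[[[0,0,-1,0,0,0,0.95],[0,0,-1,0,0,0,0.95],[0,0,-1,0,0,0,0.95],[0,0,-1,0,0,0,0.95],[0,0,-1,0,0,0,0.95],[0,0,-1,0,0,0,0.95],[0,0,-1,0,0,0,0.95],[0,0,-1,0,0,0,0.95],[0,0,0,0,0,0,0.95],[0,0,0,0,0,0,0.95]]]'
```

```text
time_s: 32.65
tool_pos: [0.5782, 0.0041, 0.0917]
ee_rot: [180.0, 0.0, 97.0]
ft_force: [-1.8, 0.8, 7.1]
gripper_width: 0.219
```

Still sliding steadily at about 7 N, with roughly 2–3 mm to go.

```bash
python3 -m inch '[[[0,0,-0.5,0,0,0,0.95],[0,0,-0.5,0,0,0,0.95],[0,0,-0.5,0,0,0,0.95],[0,0,-0.5,0,0,0,0.95],[0,0,-0.5,0,0,0,0.95],[0,0,-0.5,0,0,0,0.95],[0,0,-0.5,0,0,0,0.95],[0,0,-0.5,0,0,0,0.95],[0,0,0,0,0,0,0.95],[0,0,0,0,0,0,0.95]]]'
```

```text
time_s: 33.65
tool_pos: [0.5784, 0.0041, 0.0891]
ee_rot: [179.9, 0.0, 97.0]
ft_force: [-6.2, 1.3, 20.1]
gripper_width: 0.221
```

The force stepped to 20 N at TCP 0.0891, which is exactly the predicted bottom. One small further push will confirm it's the stop.

```bash
python3 -m inch '[[[0,0,-0.5,0,0,0,0.95],[0,0,-0.5,0,0,0,0.95],[0,0,0,0,0,0,0.95],[0,0,0,0,0,0,0.95],[0,0,0,0,0,0,0.95],[0,0,0,0,0,0,0.95],[0,0,0,0,0,0,0.95],[0,0,0,0,0,0,0.95],[0,0,0,0,0,0,0.95],[0,0,0,0,0,0,0.95]]]'
```

```text
time_s: 34.65
tool_pos: [0.5785, 0.0041, 0.089]
ee_rot: [179.9, 0.0, 97.0]
ft_force: [-7.4, 1.1, 27.3]
gripper_width: 0.223
```

Firm stop. Relax the load without lifting, release, rise and look.

```bash
python3 -m inch '[[[0,0,2.5,0,0,0,0.95],[0,0,0,0,0,0,0.6],[0,0,0,0,0,0,0.6],[0,0,0,0,0,0,0.4],[0,0,0,0,0,0,0.4],[0,0,0,0,0,0,0.4],[0,0,0,0,0,0,0.4],[0,0,0,0,0,0,0.4],[0,0,10,0,0,0,0.4],[0,0,30,0,0,0,0.4]]]'
python3 -m inch '[[[0,0,40,0,0,0,0.4],[0,0,40,0,0,0,0.4],[-10,0,40,0,0,0,0.4],[-20,40,0,0,0,0,0.4],[-20,45,0,0,0,0,0.4],[-20,45,0,0,0,0,0.4],[-20,45,0,0,0,0,0.4],[0,45,0,0,0,0,0.4],[0,45,0,0,0,0,0.4],[0,20,0,0,0,0,0.4]]]'
python3 - <<'E'
from meas import *
t=snap('top','t8.png')[:,:,::-1].copy(); s=snap('scene','s8.png')[:,:,::-1].copy()
print(t[190,300])
a=cv2.resize(t[165:235,270:340],(400,400),interpolation=3)
b=cv2.resize(s[170:240,300:370],(400,400),interpolation=3)
cv2.imwrite('pics/c14.png',np.hstack([a,b]))
E
```

```text
time_s: 35.65
tool_pos: [0.5757, 0.0042, 0.127]
ee_rot: [-179.7, -0.1, 97.0]
ft_force: [0.9, 0.1, 0.2]
gripper_width: 0.601
time_s: 36.65
tool_pos: [0.4875, 0.2926, 0.2495]
ee_rot: [179.9, -0.1, 97.1]
ft_force: [0.5, 0.3, -0.5]
gripper_width: 0.6
[131 199 234]
```

View pics/c14.png

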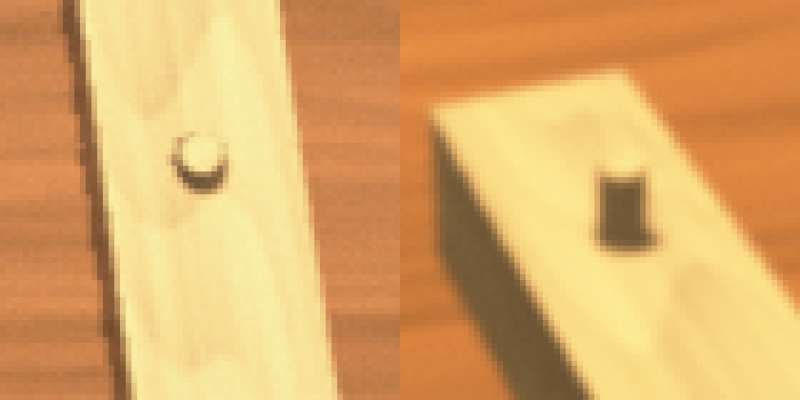

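View pics/s8.png

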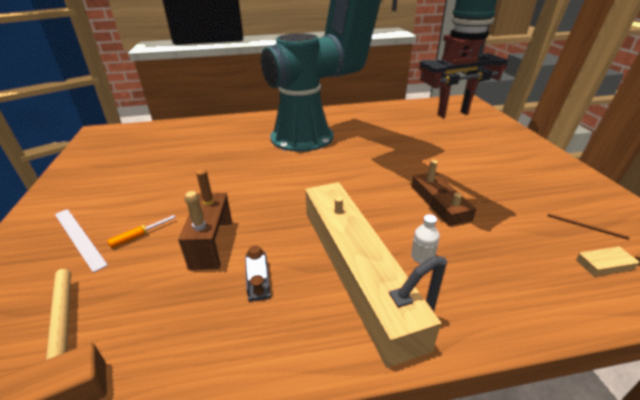

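View pics/t8.png

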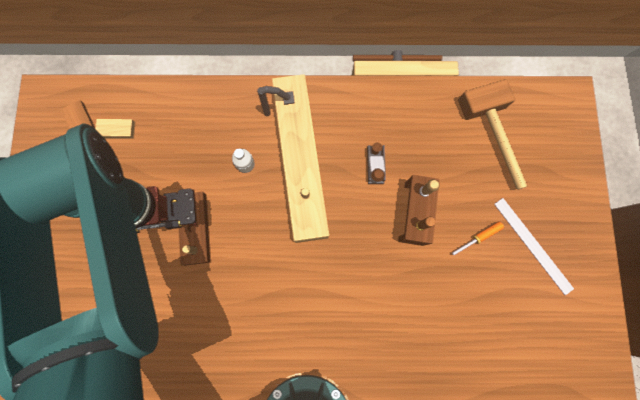

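```bash
python3 - <<'E'
from meas import *
for h in (.110,.115,.120): print(h,'front top',proj('scene',(.588,.004,h)),'top ctr',proj('scene',(.578,.004,h)),proj('top',(.578,.004,h)),'near edge',proj('top',(.568,.004,h))[1])
print('front base',proj('scene',(.588,.004,.08)))
s=cv2.imread('pics/s8.png');g=cv2.cvtColor(s,6);print(g[194:216,336:342])
E
```

```text
0.11 front top (np.float64(339.3003685851593), np.float64(202.66874608653342)) top ctr (np.float64(338.2812263042328), np.float64(200.1303065891451)) (np.float64(304.5663723240219), np.float64(191.79324172735411)) near edge 195.68229840721636
0.115 front top (np.float64(339.3373885925322), np.float64(200.83007833581837)) top ctr (np.float64(338.3142278261891), np.float64(198.30087466795158)) (np.float64(304.53327018541074), np.float64(191.3952903680764)) near edge 195.30278973980458
0.12 front top (np.float64(339.37467737570154), np.float64(198.97806133359748)) top ctr (np.float64(338.3474665519286), np.float64(196.45829340857182)) (np.float64(304.4998404711874), np.float64(190.99340092003442)) near edge 194.91951846219854
front base (np.float64(339.08373354196937), np.float64(213.42832977801802))
[[217 219 220 220 218 214]
 [218 219 220 222 221 218]
 [218 220 222 223 225 223]
 [220 222 223 225 226 224]
 [219 224 226 227 227 224]
 [212 220 223 223 221 213]
 [184 198 203 203 196 183]
 [137 149 156 155 146 137]
 [107 107 112 109 106 106]
 [ 99  96  97  91  90  98]
 [ 98  93  93  92  92  98]
 [ 97  93  93  90  90 100]
 [ 98  94  94  91  92 100]
 [ 97  92  93  93  91 101]
 [ 98  94  92  92  91  99]
 [ 97  93  92  92  92  97]
 [ 95  92  91  91  91  92]
 [ 99  96  93  91  91  91]
 [115 106 100 100  97  99]
 [152 139 131 125 126 127]
 [195 184 178 175 176 178]
 [218 213 211 210 210 211]]
```

The front edge of the dowel's top is at scene row 201, so the top is 34.7 mm above the leg, which fits the sounded 35 mm depth. The other two dowels, rod, chisel, plane and glue are at their starting pixels. Handing in.

```bash
python3 -c "
from h import *
print(env.observe()['ft_force'],env.finish_job())"
```

```text
the job is handed in; nothing more can be done
[-0.5479878  -0.92473918 -0.07553341] None
```

I sounded the hole, hung the rod back in its rack hole, pressed the 70 mm dowel fully home, and handed the job in at about 37 s. No verdict was reported.

- **Sounding:** The rod touched bottom at about 35 mm, with 7–10 N and no slip in the grip. It is back in the rack with its collar on the board, at the same pixels as at the start.
- **Dowel:** The 70 mm dowel slid in at about 5–9 N and stopped firmly at the sounded depth, where I pressed to about 27 N. The last picture puts its top 34.7 mm above the leg, upright as far as the picture shows, against about 35 mm expected.
- **The rest:** By eye in the last pictures, the 85 mm dowel, chisel, plane and glue are where they were. The 55 mm dowel looks unmoved in the scene view, but the gripper hid it in the top view. The gripper ended clear of everything, about 0.25 m above the dowel block.
- **Went wrong:** The free-standing orange tool beside the rack was knocked over while I approached the rod. It lies on the bench, off the job.

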